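# Square up a shim pack and hold an offset lever level over its fixture

### The arm

A 6-joint arm with a two-finger parallel gripper is mounted at the origin on the work surface; the furniture and walls round the work are solid. World frame = base frame: x ahead of the robot, y to its left, z up, the work surface at z = 0. Lengths are in m, angles in degrees, forces in N, time in s.
With the tool pointing down it reaches from about 0.275 to 0.975 m from the base axis. Payload 8.4 kg.
Tool frame: the origin (TCP) lies on the centre line of the jaws, within the pads' length; the fingertips stand bot.tip_reach ahead of it and the grasp point (between the pads) lies 3 mm ahead of it (bot.tip_reach is the distance from the TCP to the fingertips, in m); z points along the fingers, y is the direction in which the jaws open and shut (so a half turn about z gives the same grasp; the last joint's range is limited). The gripper opens to 92 mm and grips with 3 to 60 N. Pads are 20 mm wide; open, the fingers measure 128 mm over their backs; the gripper's body (75 mm by 189 mm) begins 69 mm behind the grasp point.
Start: joints at [74.462, 20.225, 93.587, -0, 66.188, -0.138], TCP at [0.166, 0.603, 0.237] pointing down, gripper open.
Joint ranges: [-150.9, 150.9], [-52.94, 120.26], [3.33, 152.33], [-74.26, 254.26], [0, 154.13], [-172.89, 172.89]. Speed limits (degrees/s): [127.2, 127.2, 159.86, 180, 180, 180].

### API

Orientations are given as [roll, pitch, yaw] about the fixed x, y, z axes, in that order (R = Rz(yaw) Ry(pitch) Rx(roll)).
In Python, from workcell import bot gives the robot as it stands.
- The arm moves only by the tool play_rows, never from a script. Its argument "moves" is a list of rows, each a list of 7 numbers: the shift along the tool's x, y, z in cm, then the turn, a rotation vector about the tool's x, y, z in units of 8 degrees (1.0 is 8 degrees), then the opening, from 0 (shut) to 1 (fully open). In form: [[dx, dy, dz, ax, ay, az, hand], ...]. A call has 1 to 12 rows; each row is the pose to reach, as a shift and turn from the pose commanded when the call began, along the tool's axes at that moment; what a row does not reach only later rows make up. A row lasts 1/8 s, in which the tool goes at most 62.5 mm and 10.7 degrees, less where a joint would pass 70% of its speed; a pose out of reach is approached as far as the arm can. A call with a gripper value outside its range is refused whole. The fingers move at their own pace and stop on an object; "grip_force" is the grip in N (left out, the last holds). Time passes only in rows, so rows that repeat a pose let the fingers close. It gives the time, the measured TCP pose, the force and the opening at its end, in the units of the state.
- bot.read_state(): the state, without advancing time (a new reading comes with each control period).
- bot.capture(name): name is "scene" or "top" or "wrist"; returns a dict with "img" (400x640x3 uint8, red, green, blue), "depth" (400x640 float32, m along the optical axis (not along the pixel's ray), 0 where there is no reading), "camera_matrix" (3x3 intrinsics, pixels), "world_to_cam" (4x4, takes a point from world to camera coordinates). Camera axes: x right, y up, looking along -z (the intrinsics and any distortion apply to the point x, -y, -z); pixel columns grow to the right and rows downward; lengths in m; the calibration is good to about 2 mm. A picture is of the moment at which its call begins.
- bot.sign_off(): hands the job in, once; it reports no verdict.
The state is a dict: "clock": time; "q": joint angles; "dq": joint speeds; "effort": joint torques, N m; "position": TCP position; "ee_rot": TCP orientation; "wrist_force": force on the tool from outside, world axes, zero at the start; "ft_torque": the same for the moment, N m; "opening": finger opening in m.
Only numpy, scipy, OpenCV 4.12 (cv2) and the standard library are available. Lean on these libraries where they do the work, as an engineer would, in place of code of your own. Each camera call takes 0.05 s, during which the arm holds its last target.

### The job

On the blue fixture, first nudge the stack of three thin plates on its pad until all their edges are flush, and let go of it. Then pick up the grey cast lever by its balance point (nearer its heavy bored boss than its middle) and hold it level over the fixture, the bore of the big boss in line with the steel pin and the small end over the plate stack, with the underside about two centimetres above the tip of the pin; finish while still holding it there, with the stack still flush on its pad. Do not disturb the marker or the brass weight.

Things in the scene. Friction and masses are not known exactly. Their poses are not given: they have to be found in the camera images.
- fixture: Blue fixture fixed on a plywood board (top 46 mm above the bench): base 182 x 56 x 12 mm, origin under its centre, x along it, z up. At x = -65 mm a dark round shoulder (radius 16 mm, top at z = 52 mm) carries a bright 13 mm pin, tip at z = 72 mm. At x = +65 mm a dark 36 x 36 mm pad, top at z = 37 mm, carries the plates. Screw heads between reach z = 17 mm. Does not move in the job
- post_tip (a point): centre of the tip of the fixture's bright pin (axes as the fixture's)
- pad_top (a point): centre of the top face of the fixture's square pad (axes as the fixture's)
- plate_bottom: loose brass-coloured plate, 50 x 50 x 5 mm, 90 g, lowest of the stack; lies directly on the pad, 7 mm over its edges all round when centred. Origin: centre of its underside, x and y parallel to its edges, z up. When the stack is flush all three plates' x axes point the same way as each other
- plate_middle: loose dark steel plate, 50 x 50 x 5 mm, 90 g, second of the stack; origin as for the bottom plate. Lies up to 8 mm off the pad centre in both x and y and turned up to 0.05 rad at the start
- plate_top: loose bright aluminium-coloured plate, 50 x 50 x 5 mm, 90 g, top of the stack; origin as for the bottom plate. Lies up to 8 mm off the pad centre the other way, turned up to 0.05 rad, at the start
- lever: Loose grey cast lever, 0.36 to 0.56 kg, standing on both ends on the bench. Origin: axis of the big boss, at its underside; x along the bar to the small end, z up. Boss: 38 mm diameter, 44 high, 18 mm bore. Small end: 22 mm diameter, 40 high, at x = 130 mm. Between: straight bar 12 mm wide with flat upright sides, from z = 16 to 38 mm. Balances at x = 39 mm: take it there, within 12 mm
- lever_eye (a point): centre of the underside of the lever's small end, on the lever's x axis 130 mm from its origin. Right of the lever stand a monitor and a hook stand up to 0.33 m high, and left of it the weighing terminal, 0.30 m high: travel above them
- marker: blue and white felt marker, 18 x 126 x 18 mm, lying on the plywood board along its edge near the weighing terminal; to be left alone. Origin under its centre, y along it
- test_weight_1: brass-coloured calibration weight with a knob, 38 mm diameter, 65 mm tall, standing on the bench between terminal and printer; to be left alone. Origin under its centre
Mind the look-alikes: they are no part of the job. There is more than one size of the plate_middle; the job needs the larger.

How it is judged:
By the outcome, as a careful person would: the job done as asked, in the order asked, and still so for the second after the job is handed in, while the arm keeps its last pose, push and grip.
It also fails if it takes over 67 s, if anything falls off the work surface, if the arm or the gripper's body presses on something with over 40 N, if the wrist force passes 120 N, or if a joint passes its speed limit or range.

## Working session

There is one attempt and no reset: what is moved stays moved. The work goes in short steps, Python scripts to look and compute and a tool call to move; the robot and the scene stay as the last step left them, time stands still between calls to the robot, and variables do not carry over. Pictures are saved under pics/ and viewed, and the job is handed in when it is done.

Besides the shell and the picture viewer there is one more tool, called by a JSON object that holds its "name" and its "arguments". play_rows: Moves the arm, as the interface text tells. Its arguments: {"type":"object","properties":{"moves":{"type":"array"},"grip_force":{"type":"number"}},"required":["moves"]}

```bash
ls -la && mkdir -p pics
python3 - <<'E'
from workcell import bot
import cv2
print(bot.read_state(), bot.tip_reach)
for n in ["scene","top","wrist"]:
    c=bot.capture(n)
    cv2.imwrite(f"pics/{n}0.png",cv2.cvtColor(c["img"],cv2.COLOR_RGB2BGR))
    print(n,c["camera_matrix"].tolist(),c["world_to_cam"].round(4).tolist())
    import numpy as np
    np.savez(f"{n}0.npz",**c)
E
```

```text
total 12
drwxr-xr-x  3 agent agent 4096 Dec  7 03:03 .
drwxr-xr-x 23 root  root  4096 Dec  7 03:02 ..
drwxr-xr-x  2 agent agent 4096 Dec  7 03:03 pics
{'clock': 0.0, 'q': array([ 7.44602968e+01,  2.02626401e+01,  9.36287176e+01,  1.60412640e-03,
        6.61877145e+01, -1.38300035e-01]), 'dq': array([ 0.00640524,  0.02832272, -0.03301806,  0.04770495,  0.05308722,
        0.03958215]), 'effort': array([ 2.32244311e-03, -5.93856597e+01, -3.34205174e+01,  6.99824723e-02,
        2.36937997e-02, -1.53951237e-04]), 'position': array([0.16586302, 0.60210861, 0.23586468]), 'ee_rot': array([-1.79920932e+02, -1.65753621e-03,  1.64597947e+02]), 'wrist_force': array([-0.097238  , -0.40471807,  0.20097585]), 'ft_torque': array([ 0.07145681, -0.01686524, -0.05423095]), 'opening': 0.09173559128479368} 0.022
scene [[454.86400389681455, 0.0, 315.6901961168879], [0.0, 454.86400389681455, 198.21191658852175], [0.0, 0.0, 1.0]] [[-0.5136, -0.858, -0.0043, 0.2964], [0.6472, -0.3907, 0.6546, -0.37], [-0.5633, 0.3334, 0.756, -0.648], [0.0, 0.0, 0.0, 1.0]]
top [[445.4558935093726, 0.0, 318.2996753479276], [0.0, 445.4558935093726, 200.05372239689763], [0.0, 0.0, 1.0]] [[-0.0068, -1.0, 0.0073, 0.0564], [0.9809, -0.0052, 0.1946, -0.524], [-0.1945, 0.0085, 0.9809, -1.0896], [0.0, 0.0, 0.0, 1.0]]
wrist [[295.7296049667632, 0.0, 319.652430970285], [0.0, 295.7296049667632, 193.94911157858144], [0.0, 0.0, 1.0]] [[0.2647, 0.9643, -0.0025, -0.6234], [-0.9217, 0.2522, -0.2947, 0.0345], [-0.2836, 0.0803, 0.9556, -0.3914], [0.0, 0.0, 0.0, 1.0]]
```

View pics/scene0.png

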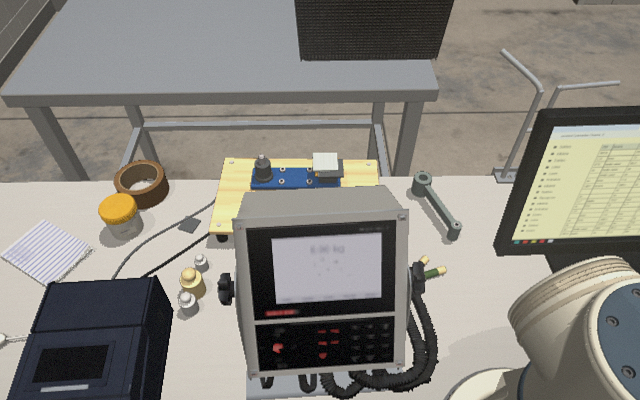

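View pics/top0.png

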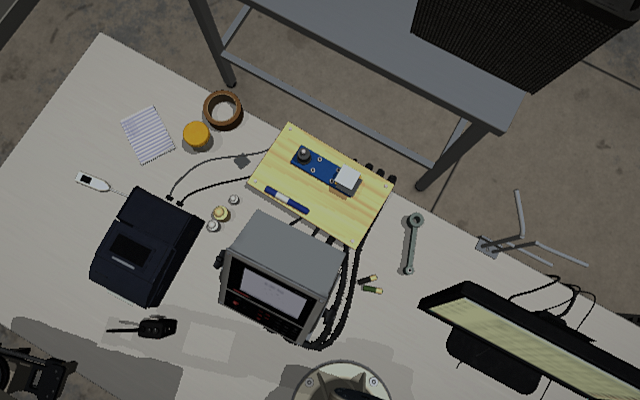

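View pics/wrist0.png

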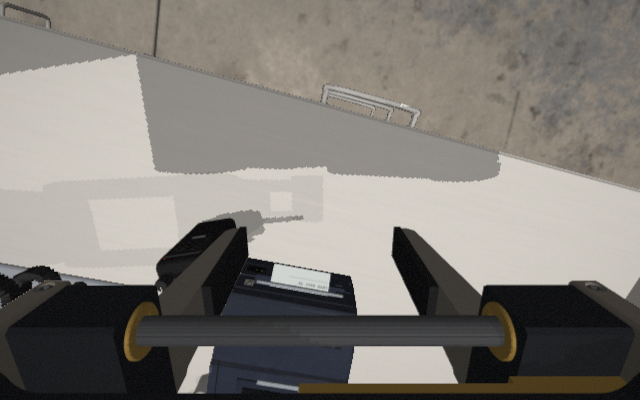

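```bash
cat > h.py <<'E'
import numpy as np, cv2
def load(n): return dict(np.load(n))
def cap(name,tag):
    from workcell import bot
    c=bot.capture(name); np.savez(f"{tag}.npz",**c)
    cv2.imwrite(f"pics/{tag}.png",cv2.cvtColor(c["img"],cv2.COLOR_RGB2BGR)); return c
def ray(c,u,v):
    K=c["camera_matrix"];T=c["world_to_cam"];R=T[:3,:3];t=T[:3,3]
    d=np.array([(u-K[0,2])/K[0,0],-(v-K[1,2])/K[1,1],-1.0])
    return -R.T@t, R.T@d
def onz(c,u,v,z):
    o,d=ray(c,u,v); return o+d*(z-o[2])/d[2]
def byd(c,u,v):
    o,d=ray(c,u,v); return o+d*float(c["depth"][int(round(v)),int(round(u))])
def proj(c,p):
    K=c["camera_matrix"];T=c["world_to_cam"];q=T[:3,:3]@np.array(p)+T[:3,3]
    return K[0,2]+K[0,0]*q[0]/-q[2], K[1,2]-K[1,1]*q[1]/-q[2]
def crop(c,x0,x1,y0,y1,s,name):
    im=cv2.cvtColor(c["img"],cv2.COLOR_RGB2BGR)[y0:y1,x0:x1]
    cv2.imwrite(f"pics/{name}.png",cv2.resize(im,None,fx=s,fy=s,interpolation=cv2.INTER_CUBIC))
E
python3 - <<'E'
from h import *
c=load("top0.npz")
crop(c,240,440,110,290,4,"topcrop0" ) if 0 else crop(c,240,440,115,265,4,"topcrop0")
s=load("scene0.npz"); crop(s,210,480,140,250,3,"scenecrop0") if 0 else crop(s,210,470,140,250,3,"scenecrop0")
for n,u,v in [("pin",304,153),("plate",347,178),("boss",415,220),("small",408,268),("terminal",290,245),("monitor",520,320),("hook",517,195),("marker",286,200),("weight",221,213),("pix cab",378,178)]:
    print(n,byd(c,u,v).round(3))
E
```

```text
pin [0.63  0.088 0.117]
plate [ 0.57  -0.018  0.099]
boss [ 0.479 -0.203  0.003]
small [ 0.351 -0.172  0.038]
terminal [0.391 0.114 0.247]
monitor [ 0.242 -0.317  0.32 ]
hook [ 0.488 -0.354  0.277]
marker [0.522 0.135 0.068]
weight [0.49  0.298 0.065]
pix cab [ 0.583 -0.102  0.048]
```

View pics/topcrop0.png

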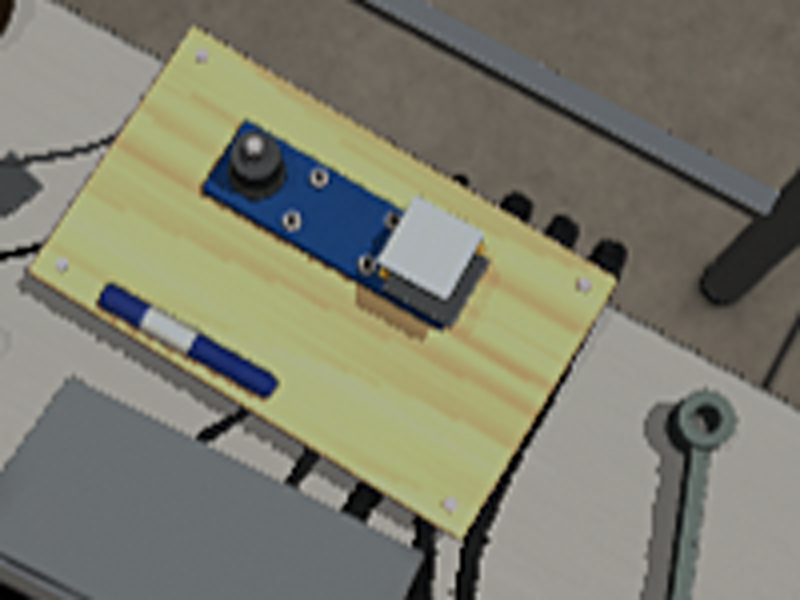

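View pics/scenecrop0.png

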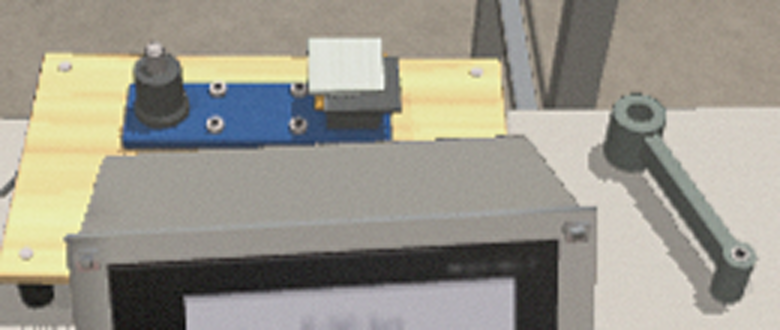

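```bash
cat >> h.py <<'E'
def cloud(c):
    K=c["camera_matrix"];T=c["world_to_cam"];R=T[:3,:3];t=T[:3,3]
    v,u=np.mgrid[0:400,0:640]; D=c["depth"].astype(float)
    P=np.stack([(u-K[0,2])/K[0,0]*D,-(v-K[1,2])/K[1,1]*D,-D],-1)
    W=(P-t)@R; W[D==0]=np.nan; return W
E
python3 - <<'E'
from h import *
for nm in ["top","scene"]:
    c=load(nm+"0.npz");W=cloud(c);im=c["img"].astype(int)
    hsv=cv2.cvtColor(c["img"],cv2.COLOR_RGB2HSV)
    # terminal footprint
    for lo in (0.12,0.2,0.24,0.27):
        m=(W[...,2]>lo)&(W[...,2]<0.34)&(W[...,0]>0.15)&(W[...,0]<0.6)&(W[...,1]>-0.1)&(W[...,1]<0.3)
        P=W[m]
        if len(P)>50:
            r=cv2.minAreaRect(P[:,:2].astype(np.float32)); print(nm,"terminal >",lo,len(P),P[:,2].max().round(3),cv2.boxPoints(r).round(3).tolist())
    m=(W[...,2]>0.2)&(W[...,2]<0.45)&(W[...,1]<-0.1)&(W[...,0]>0.2)&(W[...,0]<0.8)
    P=W[m]; print("right tall",len(P),P.min(0).round(3),P.max(0).round(3))
    # blue base
    b=(hsv[...,0]>100)&(hsv[...,0]<125)&(hsv[...,1]>150)&(hsv[...,2]>70)&(abs(W[...,2]-0.058)<0.008)
    P=W[b];print("blue",len(P),cv2.minAreaRect(P[:,:2].astype(np.float32)),cv2.boxPoints(cv2.minAreaRect(P[:,:2].astype(np.float32))).round(4).tolist())
E
```

```text
top terminal > 0.12 10534 0.295 [[0.1679999977350235, 0.057999998331069946], [0.3569999933242798, -0.03799999877810478], [0.48899999260902405, 0.21899999678134918], [0.30000001192092896, 0.3160000145435333]]
top terminal > 0.2 8170 0.295 [[0.2240000069141388, 0.061000000685453415], [0.36899998784065247, -0.013000000268220901], [0.47699999809265137, 0.19699999690055847], [0.3319999873638153, 0.2709999978542328]]
top terminal > 0.24 5803 0.295 [[0.24799999594688416, 0.05700000002980232], [0.3529999852180481, 0.0020000000949949026], [0.45500001311302185, 0.19900000095367432], [0.35100001096725464, 0.2540000081062317]]
top terminal > 0.27 2406 0.295 [[0.2639999985694885, 0.04899999871850014], [0.30799999833106995, 0.026000000536441803], [0.41100001335144043, 0.22300000488758087], [0.3659999966621399, 0.2460000067949295]]
right tall 4665 [ 0.2   -0.556  0.2  ] [ 0.8   -0.2    0.414]
blue 753 ((0.5734297037124634, 0.08746631443500519), (0.1344965100288391, 0.16581884026527405), 51.016929626464844) [[0.4666999876499176, 0.08730000257492065], [0.5956000089645386, -0.017000000923871994], [0.6
[... 559 characters left out ...]
560000017285347], [0.3499999940395355, 0.004000000189989805], [0.4519999921321869, 0.20200000703334808], [0.3499999940395355, 0.2549999952316284]]
scene terminal > 0.27 4572 0.293 [[0.26600000262260437, 0.04800000041723251], [0.3070000112056732, 0.027000000700354576], [0.40799999237060547, 0.22499999403953552], [0.3659999966621399, 0.2460000067949295]]
right tall 9382 [ 0.2 -0.5  0.2] [ 0.5   -0.198  0.325]
blue 109 ((0.601611316204071, 0.032518170773983), (0.17609280347824097, 0.051889024674892426), 59.64937210083008) [[0.5346999764442444, -0.030400000512599945], [0.5795000195503235, -0.05660000070929527], [0.6685000061988831, 0.09539999812841415], [0.6237000226974487, 0.12160000205039978]]
```

Run:
```python
from h import *
c=load("top0.npz");hsv=cv2.cvtColor(c["img"],cv2.COLOR_RGB2HSV);im=c["img"].astype(int)
b=((hsv[...,0]>100)&(hsv[...,0]<125)&(hsv[...,1]>140)&(hsv[...,2]>60)).astype(np.uint8)
n,l,st,ce=cv2.connectedComponentsWithStats(b)
for i in range(1,n):
    if st[i,4]>80: print(i,st[i],ce[i])
i=[i for i in range(1,n) if st[i,4]>80 and ce[i][0]>285 and ce[i][1]<190][0]
ys,xs=np.nonzero(l==i)
P=np.array([onz(c,u,v,0.058)[:2] for u,v in zip(xs,ys)],np.float32)
r=cv2.minAreaRect(P);print("base",r,cv2.boxPoints(r).round(4).tolist())
print("pin tip",onz(c,303.5,151.3,0.118))
# top plate: bright grey
crop0=c["img"][155:205,325:370].astype(int)
m=((im.min(-1)>150)&((im.max(-1)-im.min(-1))<25)).astype(np.uint8); m[:155]=0;m[205:]=0;m[:,:325]=0;m[:,370:]=0
ct=max(cv2.findContours(m,0,1)[0],key=cv2.contourArea)
P=np.array([onz(c,u,v,0.098)[:2] for u,v in ct[:,0]],np.float32);r=cv2.minAreaRect(P);print("top plate",r,cv2.boxPoints(r).round(4).tolist())
# lever
W=cloud(c)
m=(W[...,2]>0.03)&(W[...,2]<0.052)&(W[...,0]>0.3)&(W[...,0]<0.56)&(W[...,1]>-0.26)&(W[...,1]<-0.13)
P=W[m];print("lever",len(P),cv2.minAreaRect(P[:,:2].astype(np.float32)),cv2.boxPoints(cv2.minAreaRect(P[:,:2].astype(np.float32))).round(3).tolist())
crop(c,380,440,200,290,6,"lev0")
crop(load("scene0.npz"),405,475,160,250,6,"lev0s")
crop(c,325,370,155,205,12,"plates0")
```

```text
2 [291 150  49  37 650] [318.26307692 167.45692308]
4 [287 199  22  15 117] [297.60683761 205.99145299]
base ((0.6132909655570984, 0.055602557957172394), (0.13073651492595673, 0.05411404371261597), 58.893192291259766) [[0.5564000010490417, 0.01360000018030405], [0.6026999950408936, -0.014299999922513962], [0.670199990272522, 0.09759999811649323], [0.6238999962806702, 0.12549999356269836]]
pin tip [0.63358739 0.08935097 0.118     ]
top plate ((0.5750346183776855, -0.01903989166021347), (0.04826154559850693, 0.048007454723119736), 61.38108444213867) [[0.5424000024795532, -0.028699999675154686], [0.5845000147819519, -0.05169999971985817], [0.607699990272522, -0.009399999864399433], [0.565500020980835, 0.01360000018030405]]
lever 441 ((0.4524533152580261, -0.18253746628761292), (0.2277744859457016, 0.07410146296024323), 9.55276107788086) [[0.33399999141693115, -0.16500000655651093], [0.34599998593330383, -0.23800000548362732], [0.5709999799728394, -0.20000000298023224], [0.5590000152587891, -0.12700000405311584]]
```

View pics/lev0.png

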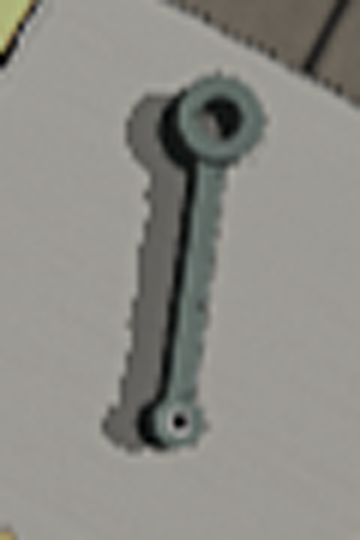

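View pics/plates0.png

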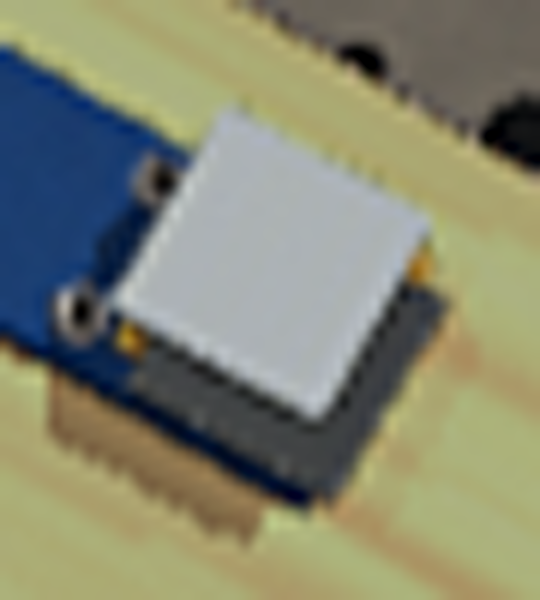

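Run:
```python
from h import *
c=load("top0.npz")
a=onz(c,380+215.5/6-.4,200+119/6-.4,0.044);b=onz(c,380+179.5/6-.4,200+422/6-.4,0.040)
print(a,b,np.linalg.norm((b-a)[:2]),np.degrees(np.arctan2(*(b-a)[[1,0]])))
s=load("scene0.npz")
crop(s,405,475,160,250,6,"lev0s")
# monitor / hook near lever
for c in (load("top0.npz"),s):
    W=cloud(c)
    m=(W[...,2]>0.08)&(W[...,2]<0.5)&(W[...,1]<-0.1)&(W[...,1]>-0.6)&(W[...,0]>0.1)&(W[...,0]<0.62)
    P=W[m]
    for x in np.arange(0.1,0.62,0.04):
        Q=P[(P[:,0]>=x)&(P[:,0]<x+.04)]
        if len(Q): print(x.round(2),len(Q),"ymax",Q[:,1].max().round(3),"z",Q[:,2].min().round(3),Q[:,2].max().round(3))
# long edges of base via blue
c=load("top0.npz");g=cv2.cvtColor(c["img"],cv2.COLOR_RGB2HSV)
b=((g[...,0]>100)&(g[...,0]<125)&(g[...,1]>140)&(g[...,2]>60)).astype(np.uint8)*255
b[195:]=0;b[:,:285]=0
pts=[]
for u in range(300,333):
    col=np.nonzero(b[:,u])[0]
    pts.append((u,col.min()-.5,col.max()+.5))
pts=np.array(pts)
for k in (1,2):
    Q=np.array([onz(c,u,v,0.058 )[:2] for u,v in pts[:,[0,k]]],np.float32)
    L=cv2.fitLine(Q,cv2.DIST_HUBER,0,.01,.01).ravel();print(np.degrees(np.arctan2(L[1],L[0])),L[2:])
# board edges yaw
y=((g[...,0]>18)&(g[...,0]<35)&(g[...,1]>60)&(g[...,2]>100)).astype(np.uint8)
n,l,st,ce=cv2.connectedComponentsWithStats(y);i=1+st[1:,4].argmax()
ys,xs=np.nonzero(l==i);P=np.array([onz(c,u,v,.046)[:2] for u,v in zip(xs,ys)],np.float32)
print(cv2.minAreaRect(P))
```

```text
[ 0.47383784 -0.19539763  0.044     ] [ 0.34631835 -0.17488901  0.04      ] 0.1291581375498716 170.86350566577326
0.1 1278 ymax -0.419 z 0.08 0.326
0.14 1989 ymax -0.346 z 0.08 0.326
0.18 2106 ymax -0.271 z 0.08 0.327
0.22 2238 ymax -0.191 z 0.08 0.326
0.26 1567 ymax -0.191 z 0.081 0.327
0.3 184 ymax -0.212 z 0.226 0.323
0.34 301 ymax -0.414 z 0.14 0.251
0.38 434 ymax -0.367 z 0.08 0.25
0.42 112 ymax -0.357 z 0.245 0.27
0.46 111 ymax -0.348 z 0.262 0.281
0.14 850 ymax -0.344 z 0.08 0.179
0.18 3537 ymax -0.269 z 0.08 0.29
0.22 6489 ymax -0.192 z 0.08 0.325
0.26 4679 ymax -0.19 z 0.08 0.325
0.3 290 ymax -0.211 z 0.206 0.323
0.34 233 ymax -0.416 z 0.239 0.251
0.38 697 ymax -0.366 z 0.08 0.251
0.42 159 ymax -0.356 z 0.243 0.267
0.46 150 ymax -0.347 z 0.258 0.281
58.928978 [0.64559144 0.05689327]
59.42263 [0.58266956 0.05699523]
((0.5698264837265015, 0.047667309641838074), (0.3297533094882965, 0.20127823948860168), 57.70779037475586)
```

{"name": "play_rows", "arguments": {"moves": [[0,0,-6,0,0,0,1],[0,0,-12,0,0,0,1],[-4,-3.6,-15,0,0,0.2,1],[-9,-8.1,-15,0,0,0.5,1],[-55.2,-49.6,-15,0,0,1.94,1],[-55.2,-49.6,-15,0,0,1.94,1],[-55.2,-49.6,-15,0,0,1.94,1],[-55.2,-49.6,-15,0,0,1.94,1],[-55.2,-49.6,-15,0,0,1.94,1],[-55.2,-49.6,-15,0,0,1.94,1],[-55.2,-49.6,-15,0,0,1.94,1],[-55.2,-49.6,-15,0,0,1.94,1]]}}

```text
clock: 1.65
position: [0.4992, 0.0817, 0.3867]
ee_rot: [180.0, 0.0, 149.1]
wrist_force: [1.8, 0.4, -0.2]
opening: 0.0918
```

Run:
```python
from h import *
c=load("wrist0.npz");T=c["world_to_cam"];C=-T[:3,:3].T@T[:3,3];R=T[:3,:3]
from scipy.spatial.transform import Rotation as Ro
A=Ro.from_euler('xyz',[-179.92,0,164.598],degrees=True).as_matrix();p=np.array([.16586,.60211,.23586])
print("cam in tool",A.T@(C-p),"look",A.T@(-R[2]),"right",A.T@R[0])
from workcell import bot
print(bot.read_state())
```

```text
cam in tool [ 0.08300654 -0.00049019 -0.14679142] look [-2.94707790e-01 -7.86725290e-04  9.55587097e-01] right [9.31926669e-04 9.99998949e-01 1.11069992e-03]
{'clock': 1.65, 'q': array([ 9.11750241e+00,  2.75790232e+00,  9.65154572e+01,  1.21334238e-02,
        8.07051670e+01, -4.99528440e+01]), 'dq': array([-54.13720446,  17.49164304, -18.19530008,   0.25216124,
         0.39750817, -53.87144028]), 'effort': array([  5.98872811, -45.06353259, -34.68796849,  -0.20050395,
         0.39581054,   1.50510326]), 'position': array([0.49923363, 0.0817113 , 0.38665464]), 'ee_rot': array([1.79977017e+02, 8.73328169e-03, 1.49068387e+02]), 'wrist_force': array([ 1.75556015,  0.42743382, -0.17921902]), 'ft_torque': array([ 0.02176608, -0.04405947, -0.08365944]), 'opening': 0.09183227031329007}
```

{"name": "play_rows", "arguments": {"moves": [[-5,-2.5,2,0,0,0,1],[-9,-4.5,6,0,0,0,1],[-9,-4.5,12,0,0,0,1],[-9,-4.5,12,0,0,0,1]]}}

```text
clock: 2.15
position: [0.5497, -0.0016, 0.2626]
ee_rot: [-179.7, -0.4, 149.0]
wrist_force: [0.5, 1.4, 0.4]
opening: 0.0921
```

Run:
```python
from h import *
cap("wrist","w1")
from workcell import bot
s=bot.read_state();print(s["clock"],s["position"],s["ee_rot"],s["dq"].round(1))
```

```text
2.2 [ 0.55152467 -0.00121996  0.26575177] [-179.88578543   -0.2007189   149.06448064] [ 0.9 -2.6 -3.6 -0.1  0.6  0.1]
```

View pics/w1.png

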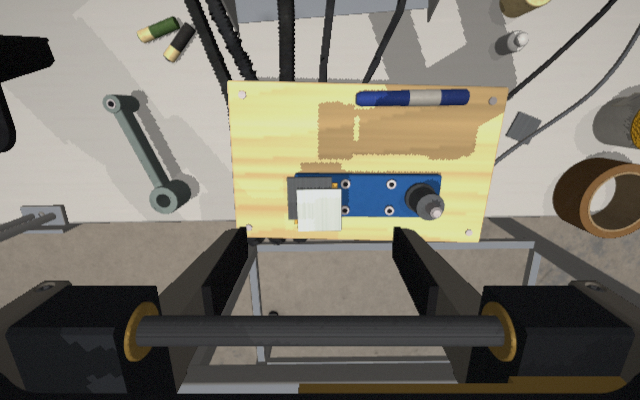

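Run:
```python
from h import *
c=load("w1.npz"); crop(c,280,450,165,240,4.7,"w1c")
g=cv2.cvtColor(c["img"],cv2.COLOR_RGB2HSV)
b=((g[...,0]>100)&(g[...,0]<125)&(g[...,1]>140)&(g[...,2]>50)).astype(np.uint8)
b[:160]=0;b[240:]=0
n,l,st,ce=cv2.connectedComponentsWithStats(b);i=1+st[1:,4].argmax();print(st[i])
ys,xs=np.nonzero(l==i);P=np.array([onz(c,u,v,.058)[:2] for u,v in zip(xs,ys)],np.float32)
r=cv2.minAreaRect(P);print(r,cv2.boxPoints(r).round(4).tolist())
im=c["img"].astype(int)
m=((im.min(-1)>150)&((im.max(-1)-im.min(-1))<30)).astype(np.uint8);m[:185]=0;m[238:]=0;m[:,:290]=0;m[:,345:]=0
ct=max(cv2.findContours(m,0,1)[0],key=cv2.contourArea)
P=np.array([onz(c,u,v,0.098)[:2] for u,v in ct[:,0]],np.float32);r=cv2.minAreaRect(P);print("top plate",r)
```

```text
[ 295  174  146   42 3015]
((0.6005530953407288, 0.03435199707746506), (0.1773461550474167, 0.05324846878647804), 59.146305084228516) [[0.5321999788284302, -0.02810000069439411], [0.5778999924659729, -0.055399999022483826], [0.6689000129699707, 0.09679999947547913], [0.623199999332428, 0.12409999966621399]]
top plate ((0.5746034383773804, -0.019798070192337036), (0.04840872436761856, 0.04933878034353256), 60.145320892333984)
```

View pics/w1c.png

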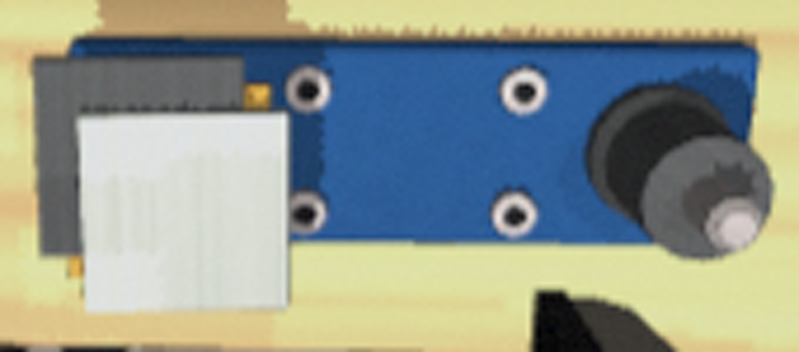

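{"name": "play_rows", "arguments": {"moves": [[-1.2,-0.5,3,0,0,0,1],[-2.4,-1.1,8,0,0,0,1],[-2.4,-1.1,13,0,0,0,1],[-2.4,-1.1,13.5,0,0,0,1],[-2.4,-1.1,13.5,0,0,0,1]]}}

```text
clock: 2.82
position: [0.5692, -0.0225, 0.1342]
ee_rot: [179.9, 0.1, 149.1]
wrist_force: [-0.5, 1.1, 0.2]
opening: 0.0918
```

Run:
```python
from h import *
cap("wrist","w2");cap("top","t2")
from workcell import bot
s=bot.read_state();print(s["clock"],s["position"],s["ee_rot"],s["dq"].round(1))
```

```text
2.925 [ 0.56950982 -0.02269654  0.13454782] [179.88374293   0.21687471 149.11207142] [-0.1 -0.1  0.4 -0.  -0.6 -0. ]
```

View pics/w2.png

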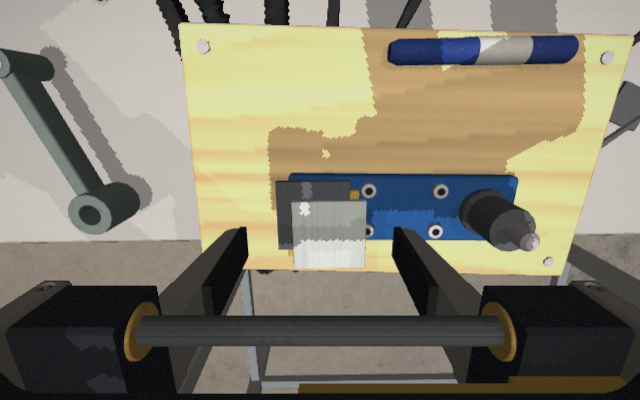

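View pics/t2.png

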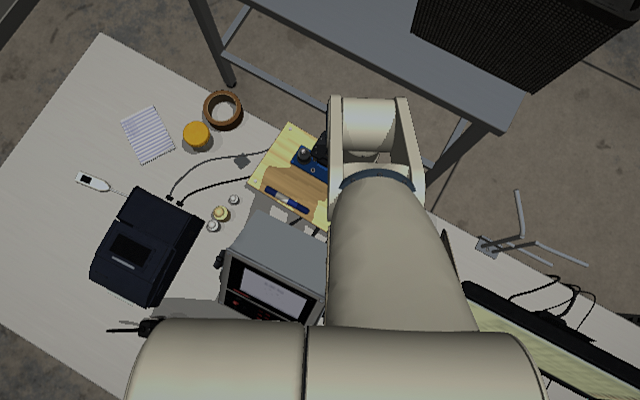

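```bash
cat >> h.py <<'E'
def wmeas(c):
    g=cv2.cvtColor(c["img"],cv2.COLOR_RGB2HSV);W=cloud(c)
    b=((g[...,0]>100)&(g[...,0]<125)&(g[...,1]>120)&(g[...,2]>40)&(abs(W[...,2]-.058)<.006)).astype(np.uint8)
    n,l,st,ce=cv2.connectedComponentsWithStats(b);i=1+st[1:,4].argmax()
    ys,xs=np.nonzero(l==i);P=np.array([onz(c,u,v,.058)[:2] for u,v in zip(xs,ys)],np.float32)
    r=cv2.minAreaRect(P);print("base",r,cv2.boxPoints(r).round(4).tolist())
    for nm,lo,hi,z in (("top",.0955,.1005,.098),("mid",.0905,.0955,.093)):
        m=(W[...,2]>lo)&(W[...,2]<hi)&(abs(W[...,0]-.5665)<.05)&(abs(W[...,1]+.0228)<.05)
        m=cv2.morphologyEx(m.astype(np.uint8),cv2.MORPH_OPEN,np.ones((3,3)))
        if m.sum()<30: continue
        ct=max(cv2.findContours(m,0,1)[0],key=cv2.contourArea)
        Q=np.array([onz(c,u,v,z)[:2] for u,v in ct[:,0]],np.float32);print(nm,m.sum(),cv2.minAreaRect(Q))
E
python3 - <<'E'
from h import *
c=load("w2.npz");wmeas(c)
crop(c,265,370,165,275,5,"w2c")
W=cloud(c)
for u,v in ((330,235),(297,200),(284,215),(310,195),(400,200),(530,242)): print(u,v,W[v,u])
E
```

```text
base ((0.6001206040382385, 0.034086793661117554), (0.17773467302322388, 0.05497882142663002), 58.64293670654297) [[0.5303999781608582, -0.027499999850988388], [0.5774000287055969, -0.05609999969601631], [0.6697999835014343, 0.09570000320672989], [0.6229000091552734, 0.12430000305175781]]
top 4564 ((0.5745421051979065, -0.019146252423524857), (0.04934675991535187, 0.049470625817775726), 60.079551696777344)
mid 1965 ((0.5585343241691589, -0.02235236018896103), (0.049103785306215286, 0.04880286380648613), 59.173362731933594)
330 235 [ 0.57521179 -0.0184036   0.09740507]
297 200 [ 0.54338109 -0.02514514  0.09394419]
284 215 [ 0.54867322 -0.0392371   0.09120895]
310 195 [ 0.54543214 -0.0163453   0.09159341]
400 200 [0.59499557 0.03658135 0.05597382]
530 242 [0.6348191  0.08885261 0.11548534]
```

View pics/w2c.png

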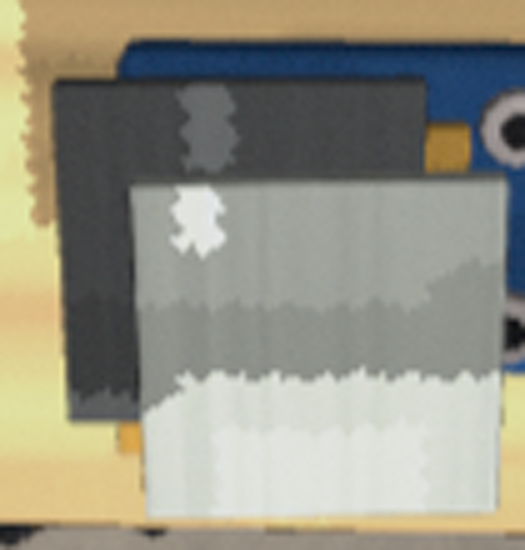

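{"name": "play_rows", "arguments": {"grip_force": 8, "moves": [[0.27,-0.14,1.5,0,0,0,1],[0.27,-0.14,3.2,0,0,0,1],[0.27,-0.14,3.95,0,0,0,1],[0.27,-0.14,3.95,0,0,0,1],[0.27,-0.14,3.95,0,0,0,0.75],[0.27,-0.14,3.95,0,0,0,0.65],[0.27,-0.14,3.95,0,0,0,0.6],[0.27,-0.14,3.95,0,0,0,0.5],[0.27,-0.14,3.95,0,0,0,0.45],[0.27,-0.14,3.95,0,0,0,0.45]]}}

```text
clock: 4.18
position: [0.5649, -0.0226, 0.0924]
ee_rot: [180.0, 0.0, 149.1]
wrist_force: [1.5, 2.6, 2.2]
opening: 0.0502
```

Run:
```python
from h import *
c=cap("wrist","w3");crop(c,160,480,150,310,2.5,"w3c")
from workcell import bot
s=bot.read_state();print(s["clock"],s["position"],s["ee_rot"],s["dq"].round(1),s["opening"],s["wrist_force"])
```

```text
4.225 [ 0.56494624 -0.02262868  0.09237659] [1.79966546e+02 3.70130272e-02 1.49075324e+02] [ 0.   0.   0.  -0.   0.1  0. ] 0.04982253473303588 [1.45008519 1.59536542 2.90773748]
```

View pics/w3c.png

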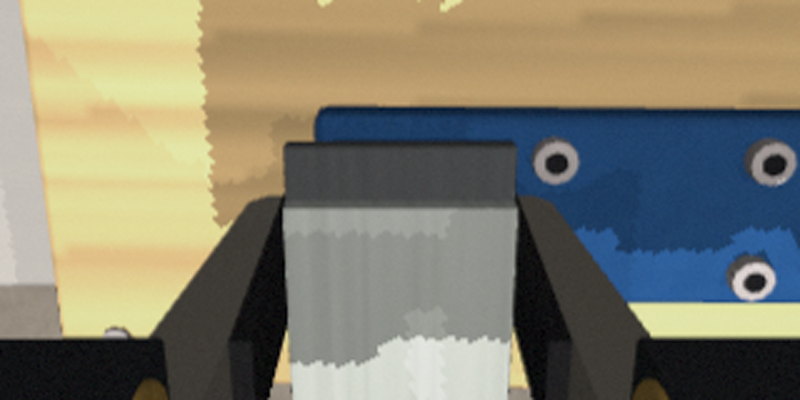

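{"name": "play_rows", "arguments": {"moves": [[0,0,0,0,0,0,0.7],[0,0,0,0,0,0,0.9],[0,0,-2,0,0,0,1],[0,0,-6,0,0,0,1],[-0.1,0.1,-6,0,0,1.3,1],[-0.1,0.1,-6,0,0,2.6,1],[-0.1,0.1,-6,0,0,3.9,1],[-0.1,0.1,-6,0,0,5.2,1],[-0.1,0.1,-6,0,0,6.5,1],[-0.1,0.1,-6,0,0,7.8,1],[-0.1,0.1,-6,0,0,9.1,1],[-0.1,0.1,-6,0,0,10.4,1]]}}

```text
clock: 5.72
position: [0.5656, -0.0225, 0.1519]
ee_rot: [-180.0, 0.0, 65.5]
wrist_force: [0.5, 0.3, 0.3]
opening: 0.092
```

{"name": "play_rows", "arguments": {"moves": [[0,0,0,0,0,0.85,1],[0,0,0,0,0,0.85,1],[0,0,0,0,0,0.85,1]]}}

```text
clock: 6.1
position: [0.5657, -0.0225, 0.1519]
ee_rot: [-180.0, 0.0, 59.2]
wrist_force: [0.8, -0.7, -0.2]
opening: 0.0918
```

Run:
```python
from h import *
c=cap("wrist","w4")
from workcell import bot
s=bot.read_state();print(s["clock"],s["position"],s["ee_rot"],s["dq"].round(1),s["opening"],s["q"].round(1))
wmeas(c)
```

```text
6.15 [ 0.56577188 -0.02245231  0.15199107] [-1.79987530e+02  1.06777663e-02  5.92051452e+01] [-0.   0.1  0.   0.1 -0.   0.5] 0.09210251656975058 [ -2.4  20.6 105.2  -0.   54.2  28.4]
base ((0.612172544002533, 0.04939475655555725), (0.1345994472503662, 0.0540451817214489), 58.7604866027832) [[0.5541999936103821, 0.005900000222027302], [0.6003999710083008, -0.022199999541044235], [0.670199990272522, 0.09290000051259995], [0.6240000128746033, 0.12099999934434891]]
top 4042 ((0.5716825723648071, -0.025901172310113907), (0.049707066267728806, 0.04936068505048752), 59.02365493774414)
mid 858 ((0.5453431010246277, -0.009852703660726547), (0.04891683906316757, 0.011240482330322266), 59.260169982910156)
```

View pics/w4.png

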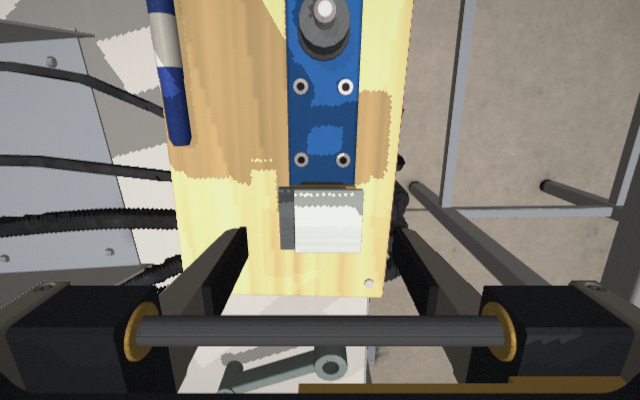

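{"name": "play_rows", "arguments": {"moves": [[0,0.15,2,0,0,0,1],[0,0.15,5,0,0,0,1],[0,0.15,5.8,0,0,0,1],[0,0.15,5.8,0,0,0,1],[0,0.15,5.8,0,0,0,0.75],[0,0.15,5.8,0,0,0,0.65],[0,0.15,5.8,0,0,0,0.6],[0,0.15,5.8,0,0,0,0.5],[0,0.15,5.8,0,0,0,0.45],[0,0.15,5.8,0,0,0,0.45]]}}

```text
clock: 7.4
position: [0.5671, -0.0231, 0.0943]
ee_rot: [-180.0, 0.0, 59.1]
wrist_force: [-3.1, -0.0, 5.1]
opening: 0.0499
```

Run:
```python
from h import *
c=cap("wrist","w5");crop(c,160,480,130,290,2.5,"w5c")
from workcell import bot
s=bot.read_state();print(s["clock"],s["position"],s["ee_rot"],s["dq"].round(1),s["opening"],s["wrist_force"])
```

```text
7.45 [ 0.56705448 -0.02312678  0.09424797] [-1.79983956e+02  3.89388795e-03  5.90788609e+01] [ 0.1 -0.1  0.   0.   0.  -0.1] 0.049663211460231095 [-3.25923611  0.70579679  5.09470309]
```

View pics/w5c.png

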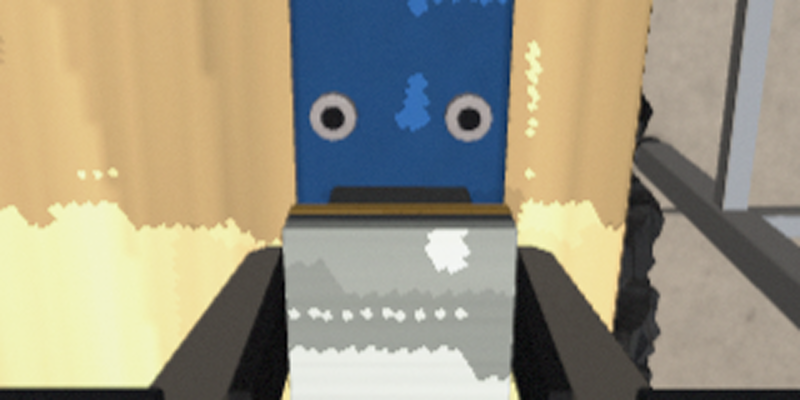

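{"name": "play_rows", "arguments": {"moves": [[0,0,0,0,0,0,0.7],[0,0,0,0,0,0,0.9],[0,0,-2,0,0,0,1],[0,0,-6,0,0,0,1],[0,0,-7,0,0,0,1]]}}

```text
clock: 8.07
position: [0.5687, -0.0233, 0.1662]
ee_rot: [179.8, -0.1, 59.1]
wrist_force: [-0.2, -0.0, 0.4]
opening: 0.0918
```

Run:
```python
from h import *
c=cap("wrist","w6");crop(c,260,380,150,270,5,"w6c")
from workcell import bot
s=bot.read_state();print(s["clock"],s["position"],s["ee_rot"],s["dq"].round(1),s["opening"],s["wrist_force"])
wmeas(c)
```

```text
8.125 [ 0.56853614 -0.02329439  0.16627892] [ 1.79813885e+02 -9.73488844e-02  5.90755784e+01] [ 0.   1.7  1.3  0.1 -2.3  0. ] 0.09202571403902743 [-0.42463673 -0.05589178  0.0970196 ]
base ((0.6130446791648865, 0.0507078617811203), (0.1377641260623932, 0.054061777889728546), 58.73534393310547) [[0.5541999936103821, 0.005900000222027302], [0.6003999710083008, -0.022199999541044235], [0.6718999743461609, 0.09560000151395798], [0.6256999969482422, 0.12359999865293503]]
top 3489 ((0.5677404999732971, -0.023451346904039383), (0.04909728467464447, 0.049419354647397995), 59.06705856323242)
```

View pics/w6c.png

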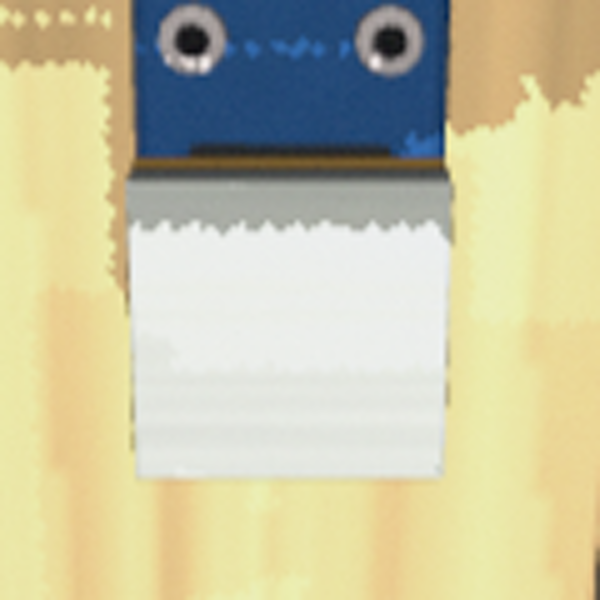

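{"name": "play_rows", "arguments": {"moves": [[-4,-0.5,-4,0,0,1,1],[-9,-1.2,-6,0,0,2.2,1],[-14,-2,-6,0,0,3.5,1],[-19,-2.6,-6,0,0,4.8,1],[-21.1,-2.9,-6,0,0,6.1,1],[-21.1,-2.9,-4,0,0,7.4,1],[-21.1,-2.9,0,0,0,8.5,1],[-21.1,-2.9,0,0,0,8.5,1],[-21.1,-2.9,0,0,0,8.5,1]]}}

```text
clock: 9.25
position: [0.4341, -0.1893, 0.1644]
ee_rot: [-180.0, 0.0, -8.7]
wrist_force: [0.4, -0.0, 0.0]
opening: 0.0918
```

Run:
```python
from h import *
c=cap("wrist","w7")
from workcell import bot
s=bot.read_state();print(s["clock"],s["position"],s["ee_rot"],s["dq"].round(1),s["opening"],s["wrist_force"],s["q"].round(1))
t=cap("top","t7")
```

```text
9.3 [ 0.43451391 -0.18948945  0.16493208] [ 1.79985339e+02 -5.21970544e-02 -8.75130316e+00] [-0.  -0.6 -0.3  0.1 -0.3  0.8] 0.09141593260095009 [0.12683395 0.83725153 0.34984083] [-23.7  11.9 115.6  -0.   52.4  75. ]
```

View pics/w7.png

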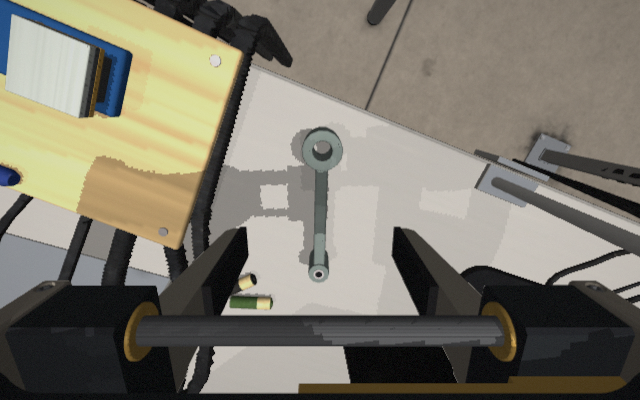

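View pics/t7.png

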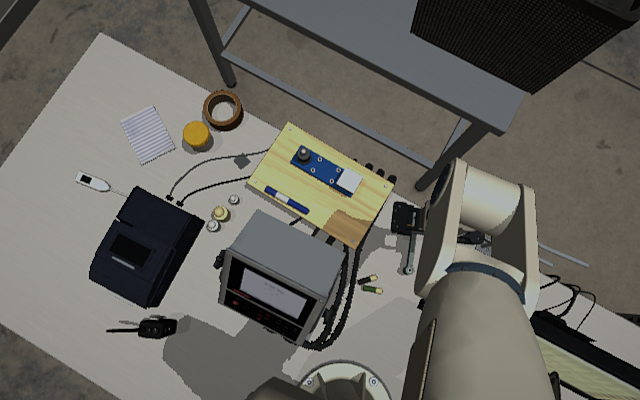

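Run:
```python
from h import *
c=load("w7.npz");W=cloud(c)
crop(c,285,360,115,290,3.4,"w7c")
g=cv2.cvtColor(c["img"],cv2.COLOR_RGB2HSV)
m=(W[...,2]>.0425)&(W[...,2]<.05)&(W[...,0]>.42)&(abs(W[...,1]+.195)<.05)
m=m.astype(np.uint8); n,l,st,ce=cv2.connectedComponentsWithStats(m);i=1+st[1:,4].argmax();print(st[i],ce[i],cv2.minEnclosingCircle(cv2.findContours((l==i).astype(np.uint8),0,1)[0][0]))
for u,v in ((322,150),(321.7,149)): print(onz(c,u,v,.044))
print(onz(c,318.5,271.5,.040))
for u,v in ((305,150),(340,150),(322,133),(320,210),(320,240),(312,272)): print(u,v,W[v,u].round(4))
# bar edges
for v in (185,200,215,230,245):
    row=W[v,290:350,2]; k=np.nonzero(row>.03)[0]+290; print(v,k.min(),k.max(), onz(c,k.min()-.5,v,.038).round(4),onz(c,k.max()+.5,v,.038).round(4))
```

```text
[303 131  39  39 365] [321.48219178 148.6       ] ((321.9036560058594, 150.01376342773438), 19.931421279907227)
[ 0.47651295 -0.1989513   0.044     ]
[ 0.47744714 -0.19881762  0.044     ]
[ 0.35098318 -0.17645669  0.04      ]
305 150 [ 0.4786 -0.1836  0.0421]
340 150 [ 0.474  -0.2151  0.0436]
322 133 [ 0.4913 -0.2012  0.0421]
320 210 [ 0.4174 -0.1881  0.0375]
320 240 [ 0.3846 -0.1832  0.0362]
312 272 [ 0.351  -0.1696  0.0392]
185 315 326 [ 0.4435 -0.1868  0.038 ] [ 0.4418 -0.1982  0.038 ]
200 315 326 [ 0.4286 -0.1844  0.038 ] [ 0.4268 -0.196   0.038 ]
215 314 325 [ 0.4133 -0.181   0.038 ] [ 0.4115 -0.1928  0.038 ]
230 314 325 [ 0.3974 -0.1785  0.038 ] [ 0.3956 -0.1904  0.038 ]
245 314 324 [ 0.381  -0.1759  0.038 ] [ 0.3793 -0.187   0.038 ]
```

View pics/w7c.png

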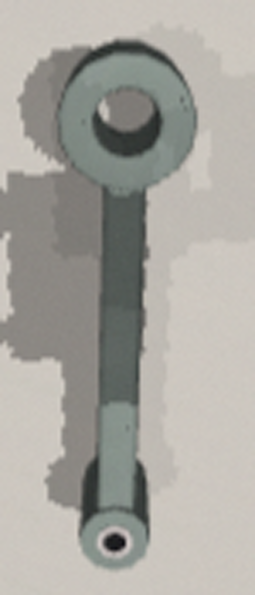

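{"name": "play_rows", "arguments": {"grip_force": 35, "moves": [[0.28,0.16,4,0,0,0.16,0.9],[0.28,0.16,9,0,0,0.16,0.8],[0.28,0.16,12,0,0,0.16,0.7],[0.28,0.16,13.2,0,0,0.16,0.6],[0.28,0.16,13.2,0,0,0.16,0.5],[0.28,0.16,13.2,0,0,0.16,0.5]]}}

```text
clock: 10.1
position: [0.4375, -0.1917, 0.0334]
ee_rot: [180.0, -0.1, -10.2]
wrist_force: [-0.2, 0.6, 0.8]
opening: 0.0463
```

Run:
```python
from h import *
c=cap("wrist","w8")
from workcell import bot
s=bot.read_state();print(s["clock"],s["position"],s["ee_rot"],s["dq"].round(1),s["opening"],s["wrist_force"])
```

```text
10.15 [ 0.43741536 -0.19175337  0.03338996] [ 1.79966613e+02 -1.32294700e-01 -1.01831638e+01] [ 0.   0.   0.2 -0.  -0.2  0.1] 0.04586092010203689 [-0.48532878 -0.47130024  0.49504337]
```

View pics/w8.png

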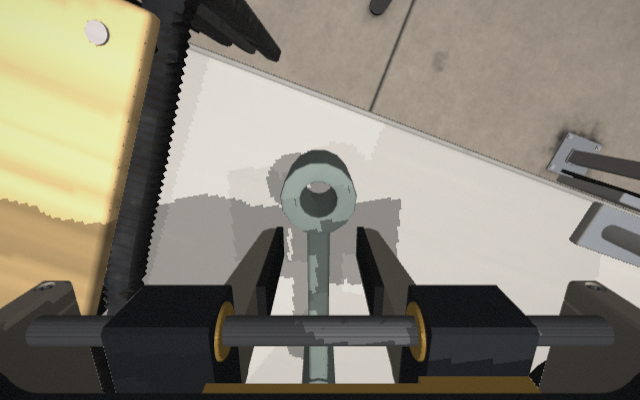

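Run:
```python
from h import *
c=load("w8.npz");W=cloud(c)
m=((W[...,2]>.0415)&(W[...,2]<.05)&(abs(W[...,0]-.476)<.03)&(abs(W[...,1]+.199)<.03)).astype(np.uint8)
ct=max(cv2.findContours(m,0,1)[0],key=cv2.contourArea);P=np.array([onz(c,u,v,.044)[:2] for u,v in ct[:,0]],np.float32)
print(cv2.minEnclosingCircle(P),cv2.fitEllipse(P))
for v in (240,260,280):
    k=np.nonzero(W[v,300:340,2]>.03)[0]+300;print(v,k.min(),k.max(),onz(c,(k.min()+k.max())/2,v,.038))
```

```text
((0.4766267240047455, -0.19890013337135315), 0.018478527665138245) ((0.4765658974647522, -0.19878767430782318), (0.03558412194252014, 0.0356755293905735), 62.75896453857422)
240 307 329 [ 0.45217579 -0.19433762  0.038     ]
260 308 328 [ 0.44051027 -0.19223416  0.038     ]
280 308 328 [ 0.42831569 -0.1900353   0.038     ]
```

{"name": "play_rows", "arguments": {"moves": [[0,0,0.15,0,0,0,0.35],[0,0,0.15,0,0,0,0.2],[0,0,0.15,0,0,0,0],[0,0,0.15,0,0,0,0],[0,0,0.15,0,0,0,0],[0,0,0.15,0,0,0,0],[0,0,-1,0,0,0,0],[0,0,-3,0,0,0,0],[0,0,-4,0,0,0,0],[0,0,-4,0,0,0,0]]}}

```text
clock: 11.4
position: [0.4368, -0.1915, 0.0727]
ee_rot: [180.0, -0.1, -10.2]
wrist_force: [0.1, -0.4, -5.0]
opening: 0.0112
```

Run:
```python
from h import *
c=cap("wrist","w9");cap("scene","s9");crop(load("s9.npz"),340,540,130,280,4,"s9c")
from workcell import bot
s=bot.read_state();print(s["clock"],s["position"],s["ee_rot"],s["dq"].round(1),s["opening"],s["wrist_force"],s["ft_torque"])
```

```text
11.5 [ 0.43610259 -0.19120474  0.07184142] [-1.79997481e+02  2.15595101e-02 -1.01967979e+01] [-0.   0.6  0.3  0.  -0.1  0. ] 0.011904636829027851 [-0.80225387 -0.3120422  -5.90866282] [ 0.01755049  0.1353506  -0.00085068]
```

View pics/w9.png

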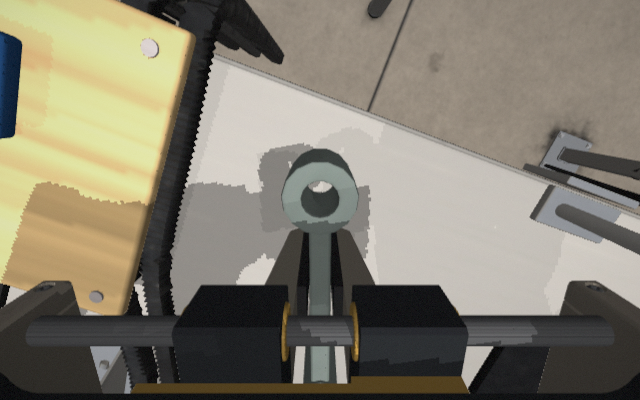

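View pics/s9c.png

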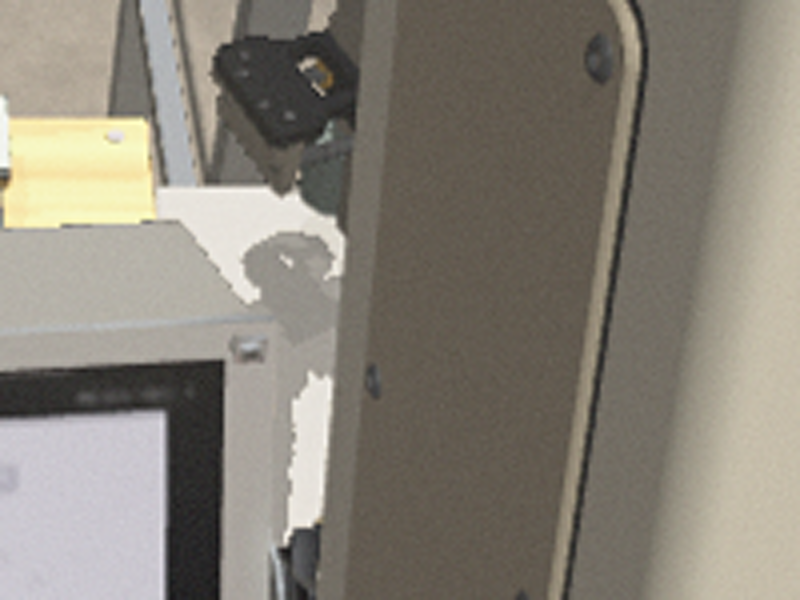

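Run:
```python
from h import *
for n in ("w1","w2","w4","w6"):
    c=load(n+".npz");u,v=proj(c,(0.6331,0.0888,0.118));print(n,u,v)
    if 0<u<640 and 0<v<400: crop(c,int(u)-25,int(u)+25,max(0,int(v)-25),int(v)+25,8,n+"pin"); print(max(0,int(v)-25),int(u)-25)
import cv2
ims=[cv2.imread(f"pics/{n}pin.png") for n in ("w1","w4")]
h=max(i.shape[0] for i in ims)
cv2.imwrite("pics/pins.png",np.hstack([cv2.copyMakeBorder(i,0,h-i.shape[0],0,0,0) for i in ims]))
```

```text
w1 435.87248351674924 211.6379941651462
186 410
w2 531.7944243623825 241.71086429982216
216 506
w4 319.95419722917234 11.174627613063393
0 294
w6 314.02601080392105 20.175418733859374
0 289
```

View pics/pins.png

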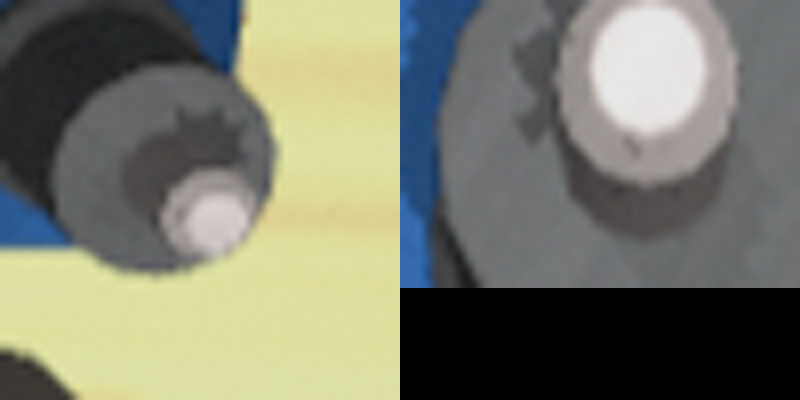

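Run:
```python
from h import *
print(onz(load("w1.npz"),436.7,213.2,.118),onz(load("w4.npz"),324.6,8.0,.118))
c=load("w6.npz");crop(c,290,345,0,50,8,"w6pin")
t=load("t7.npz");crop(t,285,365,135,200,9,"t7c")
```

```text
[0.63513817 0.08881716 0.118     ] [0.63600031 0.08881382 0.118     ]
```

View pics/w6pin.png

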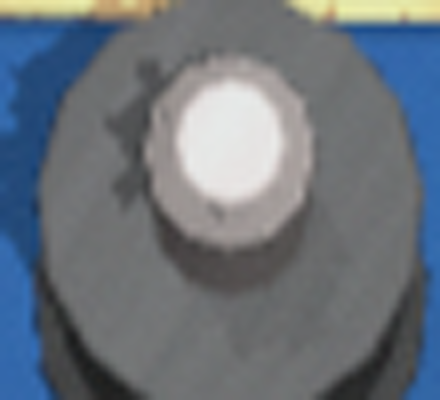

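View pics/t7c.png

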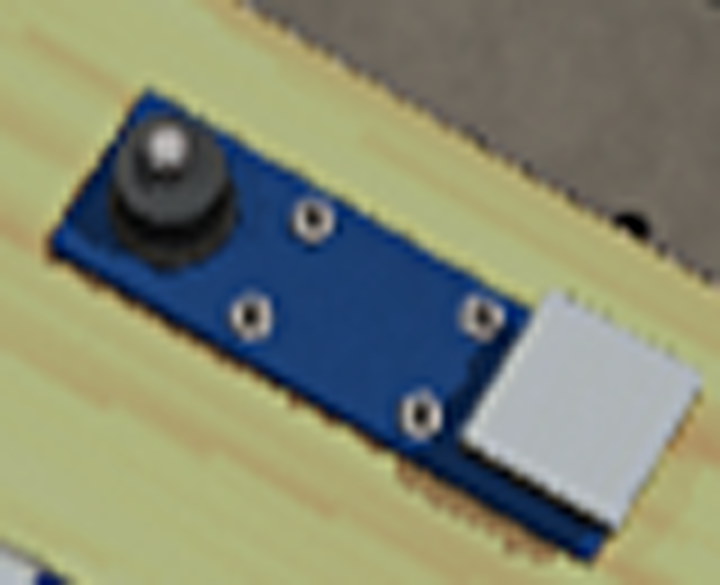

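Run:
```python
from h import *
print(onz(load("w6.npz"),318.2,17.1,.118))
c=load("w9.npz");W=cloud(c)
m=((W[...,2]>.0795)&(W[...,2]<.09)&(abs(W[...,0]-.476)<.03)&(abs(W[...,1]+.199)<.03)).astype(np.uint8)
ct=max(cv2.findContours(m,0,1)[0],key=cv2.contourArea)
print(np.median(W[m>0][:,2]))
P=np.array([onz(c,u,v,.084)[:2] for u,v in ct[:,0]],np.float32)
print(cv2.minEnclosingCircle(P),cv2.fitEllipse(P))
# tilt: boss top heights near/far, small end
for u,v in ((320,172),(320,225),(290,197),(350,197),(320,255),(320,280),(320,378)): print(u,v,W[v,u].round(4))
```

```text
[0.6360118  0.08891263 0.118     ]
0.0844594066829329
((0.47661325335502625, -0.1993921548128128), 0.019238365814089775) ((0.4766165614128113, -0.19938278198242188), (0.03659701347351074, 0.037429481744766235), 81.1056900024414)
320 172 [ 0.4894 -0.2019  0.086 ]
320 225 [ 0.463  -0.1972  0.0852]
290 197 [ 0.4795 -0.1855  0.0844]
350 197 [ 0.4749 -0.2138  0.0859]
320 255 [ 0.4431 -0.1937  0.0782]
320 280 [ 0.4281 -0.191   0.0784]
320 378 [ 0.3602 -0.1789  0.0788]
```

{"name": "play_rows", "arguments": {"moves": [[0,0,-3,0,0,0,0],[0,0,-8,0,0,0,0],[0,0,-13,0,0,0,0],[0,0,-18,0,0,0,0],[0,0,-23,0,0,0,0],[0,-1,-27,0,0,-0.3,0],[1,-3,-28,0,0,-1,0],[3,-6,-28,0,0,-2,0],[5,-9.5,-28,0,0,-3,0],[7,-13,-28,0,0,-4,0],[9,-17,-28,0,0,-5,0],[10.5,-21,-28,0,0,-6,0]]}}

```text
clock: 13.0
position: [0.5774, -0.002, 0.3506]
ee_rot: [-179.9, 0.1, 38.1]
wrist_force: [0.3, -0.7, -4.5]
opening: 0.0117
```

Run:
```python
from workcell import bot
s=bot.read_state();print(s["clock"],s["position"],s["ee_rot"],s["dq"].round(1),s["opening"],s["wrist_force"],s["ft_torque"])
```

```text
13.0 [ 0.57737619 -0.00203076  0.35061143] [-1.79933654e+02  9.74704153e-02  3.80611781e+01] [ 30.3  15.8 -19.   -0.    3.3 -33.5] 0.011735154014376506 [ 0.32510746 -0.7349161  -4.47093499] [-0.03520139  0.09945313 -0.01012526]
```

{"name": "play_rows", "arguments": {"moves": [[2,-0.6,0,0,0,-0.8,0],[4,-1.3,0,0,0,-1.6,0],[5.5,-1.8,1,0,0,-2.3,0],[6.45,-2.1,4,0,0,-2.62,0],[6.45,-2.1,8,0,0,-2.62,0],[6.45,-2.1,10.5,0,0,-2.62,0],[6.45,-2.1,11,0,0,-2.62,0],[6.45,-2.1,11,0,0,-2.62,0],[6.45,-2.1,11,0,0,-2.62,0]]}}

```text
clock: 14.12
position: [0.6158, 0.0529, 0.2433]
ee_rot: [179.9, -0.1, 58.8]
wrist_force: [0.6, -0.4, -4.4]
opening: 0.0118
```

Run:
```python
from h import *
from workcell import bot
cap("wrist","w10")
s=bot.read_state();print(s["clock"],s["position"],s["ee_rot"],s["dq"].round(1),s["opening"],s["wrist_force"],s["ft_torque"])
cap("top","t10");cap("scene","s10")
```

```text
14.175 [0.61571987 0.05292389 0.24336353] [ 1.79908020e+02 -6.99756314e-02  5.87548101e+01] [-0.  -0.1  0.3  0.  -0.  -0. ] 0.011959071158814028 [ 0.16071009 -0.65512358 -5.05795936] [-0.10009202  0.1190177  -0.01687659]
```

View pics/w10.png

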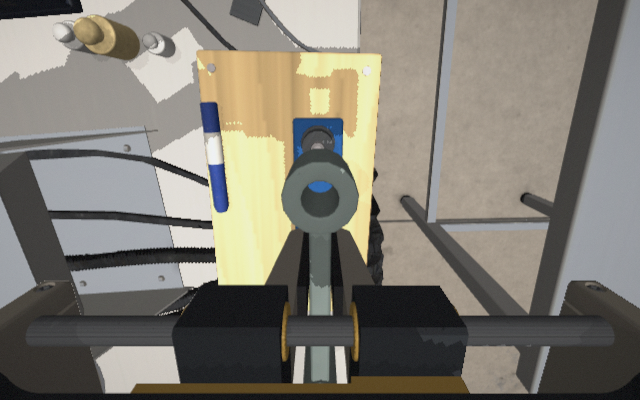

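View pics/t10.png

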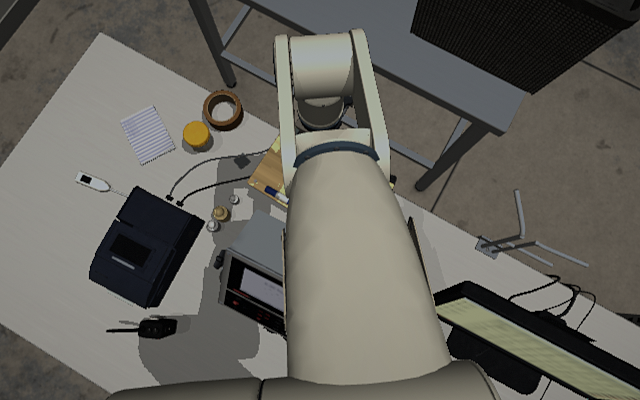

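View pics/s10.png

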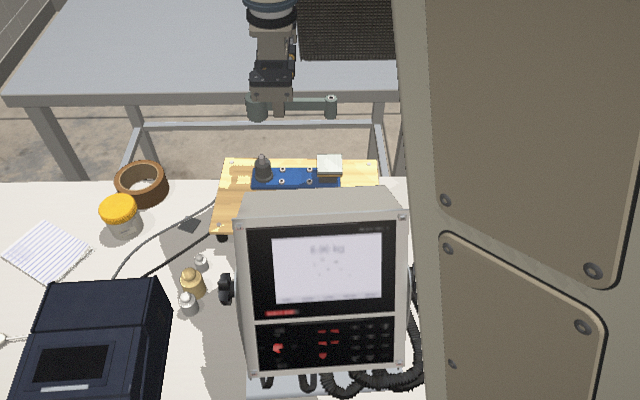

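```bash
cat > fin.py <<'E'
from h import *
import sys
def boss(c,zt,nm,gx=.636,gy=.089):
    W=cloud(c)
    m=((abs(W[...,2]-zt)<.005)&(abs(W[...,0]-gx)<.03)&(abs(W[...,1]-gy)<.03)).astype(np.uint8)
    ct=max(cv2.findContours(m,0,1)[0],key=cv2.contourArea)
    P=np.array([onz(c,u,v,zt)[:2] for u,v in ct[:,0]],np.float32)
    print(nm,"boss",m.sum(),np.median(W[m>0][:,2]).round(4),cv2.minEnclosingCircle(P),cv2.fitEllipse(P)[0])
def blue(c):
    g=cv2.cvtColor(c["img"],cv2.COLOR_RGB2HSV);W=cloud(c)
    b=((g[...,0]>100)&(g[...,0]<125)&(g[...,1]>120)&(g[...,2]>40)&(abs(W[...,2]-.058)<.006)&(W[...,0]>.54)).astype(np.uint8)
    n,l,st,ce=cv2.connectedComponentsWithStats(b);i=1+st[1:,4].argmax()
    ys,xs=np.nonzero(l==i);P=np.array([onz(c,u,v,.058)[:2] for u,v in zip(xs,ys)],np.float32)
    r=cv2.minAreaRect(P);print("base",r,cv2.boxPoints(r).round(4).tolist())
E
python3 - <<'E'
from fin import *
c=load("w10.npz");boss(c,.2555,"wrist");blue(c)
crop(c,280,360,110,240,4.5,"w10c")
s=load("s10.npz");boss(s,.2555,"scene")
crop(s,230,360,75,200,4.8,"s10c")
E
```

```text
wrist boss 3835 0.2551 ((0.6371073126792908, 0.0866159051656723), 0.018976077437400818) (0.63704913854599, 0.08656716346740723)
base ((0.6376047730445862, 0.09077358990907669), (0.045155271887779236, 0.053819719702005386), 58.83561325073242) [[0.6029000282287598, 0.08540000021457672], [0.6488999724388123, 0.057500001043081284], [0.6722999811172485, 0.09619999676942825], [0.6262999773025513, 0.12399999797344208]]
scene boss 121 0.2564 ((0.6320547461509705, 0.09047127515077591), 0.02198975346982479) (0.6312958002090454, 0.09028246998786926)
```

View pics/w10c.png

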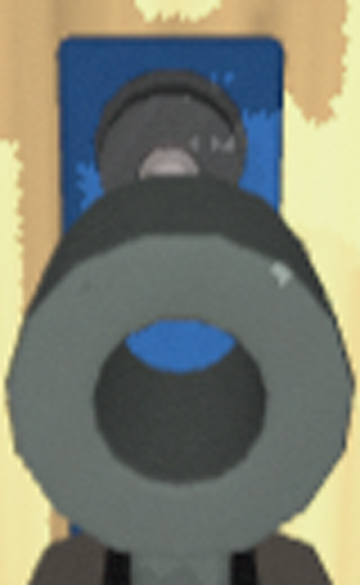

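View pics/s10c.png

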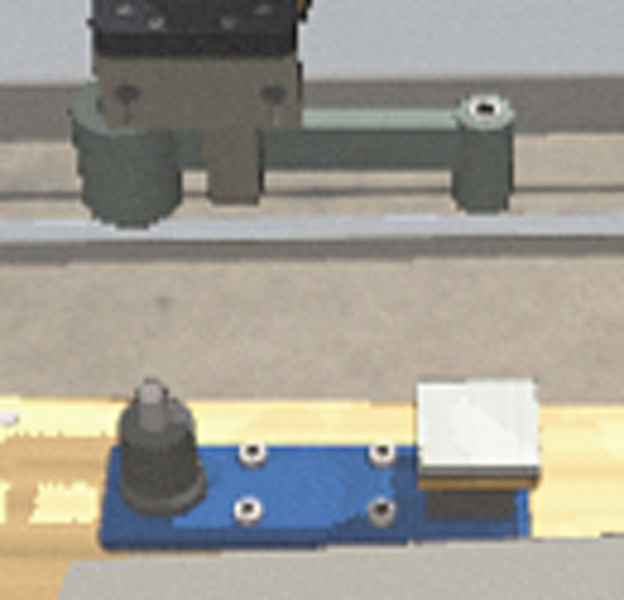

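Run:
```python
from h import *
s=load("s10.npz")
f=lambda x,y,z: onz(s,230+(x+.5)/4.8-.5,75+(y+.5)/4.8-.5,z).round(4)
p=f(151,384,.118);e=f(485,108,.2515);k=f(478,426,.098)
d=np.array([.514,.8577]);n=np.array([.8577,-.514])
print("pin",p,"eye",e,"stack",k)
for q,nm in((p,"pin"),(e,"eye"),(k,"stack")): print(nm,"long",q[:2]@d,"lat",q[:2]@n)
print(np.linalg.norm((p-k)[:2]))
```

```text
pin [0.637  0.0879 0.118 ] eye [ 0.5714 -0.028   0.2515] stack [ 0.5646 -0.0241  0.098 ]
pin long 0.40280983 lat 0.5011743
eye long 0.269684 lat 0.50448178
stack long 0.26953383000000003 lat 0.49664482
0.13336326330740414
```

{"name": "play_rows", "arguments": {"moves": [[0.06,-0.1,1,0,0,-0.02,0],[0.12,-0.2,3,0,0,-0.04,0],[0.12,-0.2,5,0,0,-0.04,0],[0.12,-0.2,6.5,0,0,-0.04,0],[0.12,-0.2,7.2,0,0,-0.04,0],[0.12,-0.2,7.3,0,0,-0.04,0],[0.12,-0.2,7.3,0,0,-0.04,0],[0.12,-0.2,7.3,0,0,-0.04,0]]}}

```text
clock: 15.28
position: [0.6144, 0.055, 0.1698]
ee_rot: [179.9, -0.0, 59.1]
wrist_force: [-0.0, 0.5, -5.1]
opening: 0.0117
```

Run:
```python
from fin import *
from workcell import bot
c=cap("wrist","w11")
s=bot.read_state();print(s["clock"],s["position"],s["ee_rot"],s["dq"].round(1),s["opening"],s["wrist_force"],s["ft_torque"])
q=cap("scene","s11")
zt=s["position"][2]-.032+.044
boss(c,zt,"wrist");blue(c);boss(q,zt,"scene")
crop(c,270,370,100,240,4,"w11c");crop(q,230,360,90,200,5,"s11c")
```

```text
15.325 [0.61429344 0.05498387 0.1696961 ] [ 1.79952007e+02 -3.42639078e-02  5.90795501e+01] [ 0.   0.   0.1  0.  -0.1 -0. ] 0.011942436529341629 [-0.75971832 -0.30858436 -6.26792431] [-0.02307497  0.03552764 -0.02452725]
wrist boss 3863 0.1815 ((0.6356284618377686, 0.08875398337841034), 0.019046124070882797) (0.6354514956474304, 0.08871756494045258)
base ((0.6393605470657349, 0.09392467886209488), (0.040008727461099625, 0.05409879982471466), 58.0906982421875) [[0.6057999730110168, 0.09120000153779984], [0.6517000198364258, 0.06260000169277191], [0.6729000210762024, 0.0966000035405159], [0.6269999742507935, 0.12520000338554382]]
scene boss 71 0.1834 ((0.6342048645019531, 0.09605617076158524), 0.020098846405744553) (0.6347876191139221, 0.10084079205989838)
```

View pics/w11c.png

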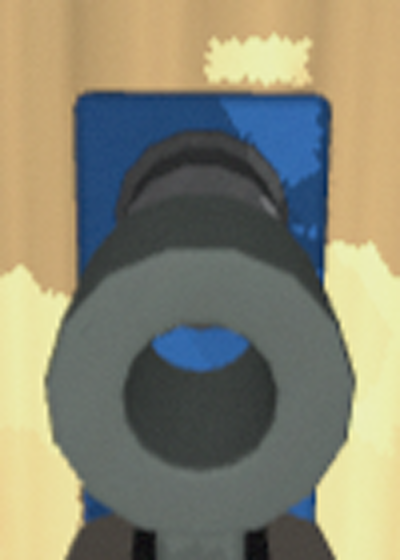

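View pics/s11c.png

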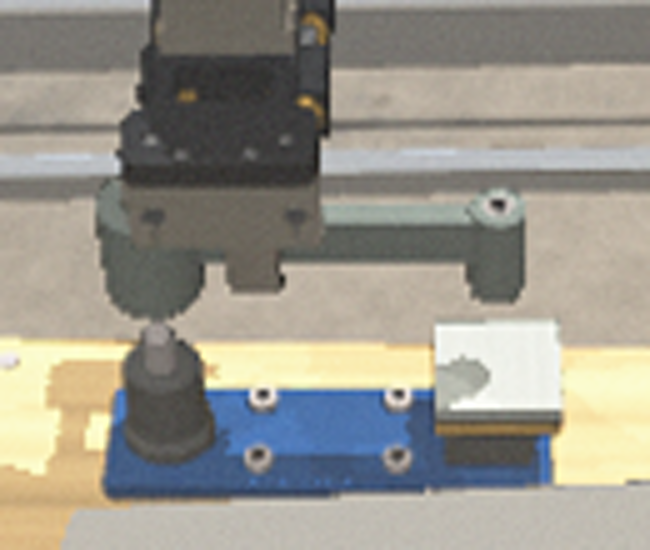

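Run:
```python
from h import *
a=load("scene0.npz")["img"].astype(int);b=load("s11.npz")["img"].astype(int)
print("weight diff",abs(a-b)[262:302,175:208].mean())
a=load("top0.npz")["img"].astype(int);b=load("t7.npz")["img"].astype(int)
print("marker diff top0-t7",abs(a-b)[185:216,262:312].mean(),"weight",abs(a-b)[204:224,210:232].mean())
q=load("s11.npz");crop(q,308,350,145,190,12,"s11st")
```

```text
weight diff 27.247222222222224
marker diff top0-t7 2.4806451612903224 weight 2.45530303030303
```

View pics/s11st.png

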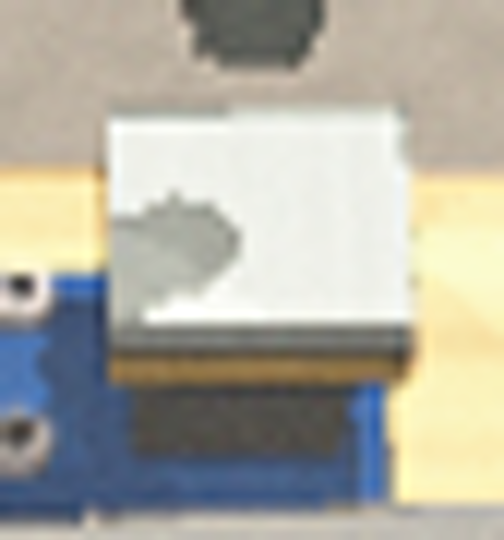

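Run:
```python
from h import *
a=load("scene0.npz");b=load("s11.npz")
d=abs(a["depth"]-b["depth"])[262:302,175:208];print("weight depth diff",np.median(d),np.percentile(d,95))
from workcell import bot
s=bot.read_state();print(s["clock"],s["position"],s["opening"])
bot.sign_off()
```

```text
weight depth diff 0.0013116598 0.003856269
15.375 [0.6142196  0.05497622 0.16960203] 0.01161483435432984
the job is handed in; nothing more can be done
```

I squared the plate stack on its pad with two squeezes at right angles and let go. I then picked up the lever about 40 mm from the boss axis, carried it over high, and handed in at 15.4 s while holding it over the fixture.

**Lever in its final pose**
- **Bore over pin:** the wrist view puts the bore axis within about 1 mm of the pin, and the fixture centreline agrees. The scene view shows the boss directly over the pin and the small end over the stack.
- **Height:** the underside is 19.5–20 mm above the pin tip by the arm's pose and the wrist depth reading. The scene camera's depth reading gives about 21 mm.
- **Level:** tool tilt is under 0.1°.

**Stack:** it looked flush on the pin side in the wrist view after release, and on the camera side in the last scene view. Its top plate is centred about 1 mm from the pad centre.

**Marker and weight:** the marker and brass weight look unmoved between the first top view and one taken before the lever was grasped. In the last scene view the weight's colours differ, which I take to be the arm's shadow, because its depth readings match. The marker was last seen in place in the wrist view with the lever hovering over the fixture.

**Disagreements**
- At the hover, the scene camera placed the small end 0–3 mm off along the lever and 3–8 mm off sideways. It is coarse, about 2 mm per pixel, so I used the wrist camera's figures for the last correction (1.2 mm along, 2 mm sideways).
- Its automatic boss fit at the final pose was also several millimetres off because the gripper hid part of the boss, so I did not use it.

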